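# Clear the board and hold the reading lens over the cupcake at focus

### The arm

A 7-joint arm with a two-finger parallel gripper is mounted at the origin on a cart in front of the work surface, level with it; the furniture and walls round the work are solid. World frame = base frame: x ahead of the robot, y to its left, z up, the work surface at z = 0. Lengths are in m, angles in rad, forces in N, time in s.
With the tool pointing down it reaches from about 0.4 to 0.9 m from the base axis. Payload 5.6 kg.
Tool frame: the origin (TCP) lies midway between the tips of the shut fingers; the grasp point (between the pads) lies 19 mm behind it; z points along the fingers, y is the line along which they close (so a half turn about z gives the same grasp; the last joint's range is limited). The gripper opens to 92 mm and grips with 3 to 60 N. Pads are 20 mm wide; open, the fingers measure 128 mm over their backs; the gripper's body (75 mm by 189 mm) begins 69 mm behind the grasp point.
Start: joints at [1.121, 0.468, -0.012, 1.603, 0.006, 1.071, -0.056], TCP at [0.257, -0.597, 0.215] pointing down, gripper open.
Joint ranges: [-2.53, 2.53], [-0.31, 2.02], [-1.57, 1.55], [0.28, 2.44], [-1.29, 4.43], [0.15, 1.84], [-2.92, 2.92]. Speed limits (rad/s): [2.57, 2.57, 3.14, 3.14, 3.14, 3.14, 3.14].

### API

Orientations are given as a 3x3 rotation matrix whose columns are the frame's x, y, z axes.
In Python, from station import env, effector, solver, viewer, workorder, search_frame, tip_of gives the robot as it stands. Calls block until the motion is done:
- env.reach(position, orientation): joint-space move of the TCP to a pose.
- env.movel(position, frame=None, rate=0.15): straight line of the TCP; frame=None keeps the orientation; rate is the mean speed in m/s.
- env.goto_joints(angles): joint-space move.
- effector.release() and effector.grasp(squeeze=None): open the fingers fully, or close them until they stop; squeeze is the grip in N (None keeps the last).
- env.pause(seconds).
- solver.inverse_kinematics(position, orientation): joint angles nearest the present ones, or None.
- env.sense(): the state.
- viewer.read_camera(name): name is "scene" or "top" or "wrist"; returns (picture, depth): 480x640x3 uint8, red, green, blue; 480x640 float32, m along the optical axis (not along the pixel's ray), 0 where there is no reading.
- viewer.camera_info(name): a dict with "intrinsics" (3x3 intrinsics, pixels), "eye" and "rotation" of the camera in the world; the wrist camera has in their place "T_tool_cam" (4x4, takes a point from camera to tool coordinates, whose origin is the TCP and whose axes are the flange's). Camera axes: x right, y up, looking along -z (the intrinsics and any distortion apply to the point x, -y, -z); pixel columns grow to the right and rows downward; lengths in m; the calibration is good to about 2 mm. A picture is of the moment at which its call begins: read the wrist's pose just before it. camera_info takes no time and is no camera call.
A pose or a line that the arm cannot do raises env.PlanningError and nothing moves.
- workorder.finish_job(): hands the job in; it is judged then, once.
Trained networks look in the newest picture that a camera, given by its name, has taken for a name from the list of things; names that differ only in an ending like _2 or _b are one class to them, and where a whole thing is asked for, a point or a joint stands for the part that bears it (a point fixed in the world has none). Each returns a list of dicts, best first, with "score" (0 to 1); they miss things now and then, are a little off and sometimes report something else, mostly with a low value. They report only what shows in the picture. A call takes as long as a camera call.
- search_frame(camera, name): "at" ([x, y, z] in m, in world coordinates, good to about 4 mm: the middle of the surface that is visible of it).
- tip_of(camera, name): "at" ([x, y, z] in m, in world coordinates, good to about 4 mm: a listed point, or the origin of a listed thing).
The state is a dict: "t": time; "joint_positions": joint angles; "joint_velocities": joint speeds; "tau": joint torques, N m; "ee_pos": TCP position; "tcp_rot": TCP orientation; "wrist_force": force on the tool from outside, world axes, zero at the start; "moment": the same for the moment, N m; "gripper_width": finger opening in m; "grasp_force": force on a finger pad.
Only numpy, scipy, OpenCV 4.12 (cv2) and the standard library are available. Lean on these libraries where they do the work, as an engineer would, in place of code of your own. Each camera call takes 0.05 s, during which the arm holds its last target. There are 200 camera calls.

### The job

First clear the two chocolate chunks off the chopping board into the small steel bowl standing on the table beside the board. Then pick up the reading lens by its handle and hold it level over the cupcake on the board, centred on it, with the middle of the lens rim at the height of the pointer on the stand; finish while still holding it there, steady and in the air. Do not bump the cupcake or the pointer stand, and leave everything else where it stands.

Things in the scene. Friction and masses are not known exactly. Their poses are not given: they have to be found in the camera images.
- board: yellow plastic chopping board, 400 x 280 x 10 mm, fixed flat on the table, long side pointing roughly away from the robot. Origin at the centre of its underside; its y axis runs along the long side away from the robot. The cupcake, the stand and both chunks stand on it
- cupcake_center (a point): the only cupcake on the board: vanilla cupcake with frosting, 75 mm across, 74 mm high, loose; this point is its centre, half-way up (37 mm above the board)
- cupcake: the same cupcake; origin at the centre of its underside, z up
- stand: upright steel height stand, fixed on the board behind the cupcake (on the side away from the robot): a round foot 64 mm across and a 10 mm rod, 240 mm high in all. Origin under the centre of the foot
- pointer: aluminium collar (24 mm across, 18 mm high) clamped on the rod of the stand, with a thin straight horizontal pointer toward the robot's side; its height on the rod differs from day to day and marks the focal height. Origin on the rod's axis at the height of the pointer
- pointer_tip (a point): tip of the pointer, 46 mm from the rod's axis; its height is the focal height, at which the middle of the lens rim must be held. It stays at least 20 mm clear of the rim of a lens centred on the cupcake
- chunk_a_center (a point): dark chocolate chunk, an irregular block 36 x 26 mm and about 24 mm high, loose, 30 g; this point is its centre, 12 mm above the board; x axis along its 36 mm side; grip it across its 26 mm side (y)
- chunk_b_center (a point): the second chocolate chunk, same size, same axes
- chunk_a: the first chunk; origin at the centre of its underside
- chunk_b: the second chunk; origin at the centre of its underside
- scrap_bowl: small round steel bowl, 218 mm across the rim, 99 mm high, flat inner floor 88 mm across and 2 mm above the table, 350 g, loose, standing on the table to the left or right of the board. Origin at the centre of its underside. (The large 338 mm bowl at the back is not meant.)
- grip (a point): reading lens: middle of its straight black handle, half-way up (16 mm above the table as it lies flat). Handle 90 mm long, 22 mm wide, 26 mm high (from 3 to 29 mm above the table); at its free end, centred 50 mm behind this point, a steel pommel 26 mm wide and 31 mm high. x axis along the handle toward the lens, z up
- lens_center (a point): centre of the lens, on the glass, half-way up the rim: 105 mm ahead of grip along x and 4 mm lower. The rim is a steel ring 86 mm across and 24 mm high; z is the lens axis
- reading_lens: the reading lens as a whole, on the other side of the board from the bowl, lying flat with the lens away from the robot; origin on its underside below grip, same axes; about 160 g (20 percent more or less), balancing about 13 mm ahead of grip; a grip of 60 N keeps it level
- timer: kitchen timer, 62 mm across, 44 mm high, bystander; origin at the centre of its underside
- spice_jar: spice jar, 47 mm across, 98 mm high, bystander; origin at the centre of its underside
- liners: stack of foil baking cups, 72 mm across, 61 mm high, bystander; origin at the centre of its underside

How it is judged:
On the way, in this order (a step that is already met when the one before it is completed fails the run):
1. both chocolate chunks lie in the small bowl, let go ((horizontal distance between chunk_a_center and scrap_bowl below 0.06 m or (horizontal distance between chunk_a_center and scrap_bowl below 0.095 m and height (world z) of chunk_a_center above 0.03 m)) and height (world z) of each of chunk_a_center, chunk_b_center below 0.085 m and linear speed of each of chunk_a, chunk_b below 0.05 m/s and contact force between each of chunk_a, chunk_b and the fingers below 0.05 N and (horizontal distance between chunk_b_center and scrap_bowl below 0.06 m or (horizontal distance between chunk_b_center and scrap_bowl below 0.095 m and height (world z) of chunk_b_center above 0.03 m)) and angle between scrap_bowl's own z axis and vertical below 0.15 rad), for 0.2 s.
2. the reading lens is held level over the cupcake at the pointer's height (horizontal distance between lens_center and cupcake_center below 0.015 m and z of lens_center in the frame of pointer_tip between -0.01 and 0.01 m and angle between lens_center's own z axis and vertical below 0.12 rad and linear speed of reading_lens below 0.02 m/s and contact force between reading_lens and the fingers above 1 N and contact force between reading_lens and cupcake below 0.05 N and contact force between reading_lens and board below 0.05 N and contact force between reading_lens and stand below 0.05 N and contact force between reading_lens and pointer below 0.05 N and contact force between reading_lens and scrap_bowl below 0.05 N and contact force between reading_lens and timer below 0.05 N and contact force between reading_lens and spice_jar below 0.05 N and contact force between reading_lens and liners below 0.05 N and contact force between reading_lens and chunk_a below 0.05 N and contact force between reading_lens and chunk_b below 0.05 N), for 0.5 s.
At the end, for the whole second after the job is handed in: Chunks in the upright small bowl; lens held by the fingers alone, centre within 15 mm of the cupcake's axis and 10 mm of the pointer's height, level within 0.12 rad, under 20 mm/s; cupcake upright, moved under 12 mm, bowl under 50 mm, timer, jar and foil cups under 25 mm (all of step 1 and all of step 2 and distance of cupcake from where it was at the start of the episode below 0.012 m and angle between cupcake's own z axis and vertical below 0.2 rad and distance of scrap_bowl from where it was at the start of the episode below 0.05 m and distance of each of timer, spice_jar, liners from where it was at the start of the episode below 0.025 m); the arm keeps its last pose, push and grip.
It fails at once if the cupcake is knocked (moved more than 12 mm or tipped more than 0.2 rad) (distance of cupcake from where it was at the start of the episode above 0.012 m or angle between cupcake's own z axis and vertical above 0.2 rad).
It fails at once if the stand or its pointer is bumped (more than 3 N) (contact force between any of stand, pointer and the arm above 3 N or contact force between any of stand, pointer and the fingers above 3 N or contact force between any of stand, pointer and reading_lens above 3 N).
It fails at once if the bowl is shoved more than 50 mm or tipped more than 0.35 rad (distance of scrap_bowl from where it was at the start of the episode above 0.05 m or angle between scrap_bowl's own z axis and vertical above 0.35 rad).
It fails at once if a bystander is moved more than 25 mm (distance of any of timer, spice_jar, liners from where it was at the start of the episode above 0.025 m).
It also fails if it takes over 70 s, if anything falls off the work surface, if the arm or the gripper's body presses on something with over 40 N, if the wrist force passes 120 N, or if a joint passes its speed limit or range.

## Working session

There is one attempt and no reset: what is moved stays moved. The work goes in short steps, each a Python script; the robot and the scene stay as the last script left them, time stands still between calls to the robot, and variables do not carry over. Pictures are saved under pics/ and viewed, at most 10 in all, crops included, and the job is handed in when it is done.

```bash
mkdir -p pics; ls; cat > h.py <<'E'
import numpy as np, cv2
from station import env, effector, solver, viewer, workorder, search_frame, tip_of
E
python3 - <<'E'
from h import *
for c in ("scene","top"):
    p,d=viewer.read_camera(c); cv2.imwrite(f"pics/{c}0.png",p[:,:,::-1]); np.savez(f"{c}0.npz",p=p,d=d)
    print(c,viewer.camera_info(c))
    for n in ["cupcake_center","cupcake","stand","pointer","pointer_tip","chunk_a_center","chunk_a","scrap_bowl","grip","lens_center","timer","spice_jar","liners","board"]:
        print(n,[(np.round(r["at"],3).tolist(),round(r["score"],2)) for r in tip_of(c,n)[:3]])
print(env.sense()["t"])
E
```

```text
pics
scene {'intrinsics': array([[583.50846773,   0.        , 315.29489998],
       [  0.        , 583.50846773, 238.18381924],
       [  0.        ,   0.        ,   1.        ]]), 'eye': array([-0.22548065,  0.58798451,  1.08966292]), 'rotation': array([[-0.52192714,  0.58935805, -0.61664345],
       [-0.85298426, -0.36328239,  0.37475827],
       [-0.0031489 ,  0.72158367,  0.69232008]])}
cupcake_center [([0.633, 0.014, 0.048], 0.93)]
cupcake [([0.64, 0.015, 0.01], 0.76)]
stand []
pointer [([0.787, -0.008, 0.177], 0.47)]
pointer_tip [([0.736, -0.011, 0.179], 0.63)]
chunk_a_center [([0.505, 0.079, 0.024], 0.49)]
chunk_a [([0.495, -0.092, 0.01], 0.56), ([0.501, 0.082, 0.01], 0.51)]
scrap_bowl [([0.464, -0.331, 0.004], 0.64)]
grip [([0.489, 0.337, 0.014], 0.83)]
lens_center [([0.596, 0.323, 0.014], 0.76)]
timer [([0.726, 0.267, 0.001], 0.74)]
spice_jar [([0.733, -0.246, -0.0], 0.59), ([0.722, 0.269, 0.0], 0.52), ([0.497, -0.092, 0.009], 0.43)]
liners [([0.61, 0.5, -0.001], 0.61), ([0.501, 0.079, 0.009], 0.57)]
board [([0.633, 0.013, 0.001], 0.93), ([0.594, 0.322, 0.012], 0.7)]
top {'i
[... 387 characters left out ...]
e-01,  9.87281012e-01]])}
cupcake_center [([0.639, 0.017, 0.047], 0.59), ([0.64, 0.015, 0.011], 0.5)]
cupcake [([0.641, 0.014, 0.012], 0.58), ([0.784, -0.008, 0.177], 0.27)]
stand [([0.781, -0.011, 0.012], 0.68)]
pointer [([0.787, -0.009, 0.18], 0.67)]
pointer_tip [([0.74, -0.013, 0.176], 0.42)]
chunk_a_center [([0.507, 0.078, 0.026], 0.51)]
chunk_a [([0.501, 0.077, 0.009], 0.64), ([0.502, -0.096, 0.012], 0.6)]
scrap_bowl [([0.467, -0.326, 0.0], 0.7)]
grip [([0.491, 0.328, 0.014], 0.77), ([0.465, -0.328, 0.001], 0.55)]
lens_center [([0.592, 0.323, 0.014], 0.8)]
timer [([0.725, 0.27, -0.006], 0.91)]
spice_jar [([0.73, -0.247, -0.001], 0.71)]
liners []
board [([0.633, 0.014, 0.001], 0.67)]
1.5
```

View pics/top0.png

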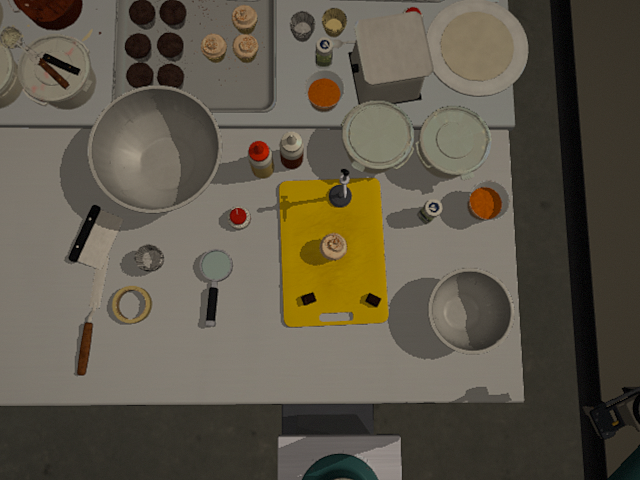

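View pics/scene0.png

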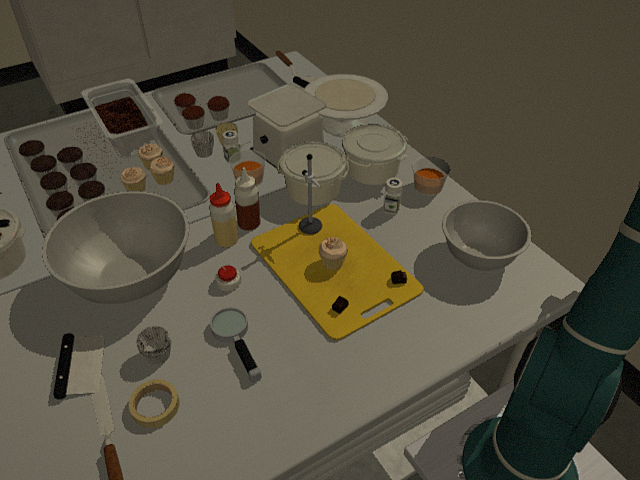

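```bash
cat >> h.py <<'E'
def down(yaw, tilt=0):
    """tool pointing down, tool x along yaw (closing line y perpendicular); the half turn nearest to present joints"""
    x=np.array([np.cos(yaw),np.sin(yaw),0]); z=np.array([0,0,-1.]); return np.c_[x,np.cross(z,x),z]
def best(pos,yaw):
    q=env.sense()["joint_positions"]; c=[]
    for y in (yaw,yaw+np.pi):
        s=solver.inverse_kinematics(pos,down(y))
        if s is not None: c.append((abs(np.array(s)-q).max(),y))
    return down(min(c)[1])
def cloud(cam,save=None):
    s=env.sense(); p,d=viewer.read_camera(cam); i=viewer.camera_info(cam); K=i["intrinsics"]
    if save: cv2.imwrite(f"pics/{save}.png",p[:,:,::-1])
    v,u=np.mgrid[:480,:640]
    P=np.stack([(u-K[0,2])/K[0,0]*d,-(v-K[1,2])/K[1,1]*d,-d],-1)
    if "eye" in i: W=P@np.array(i["rotation"]).T+i["eye"]
    else:
        T=np.array(i["T_tool_cam"]); W=(P@T[:3,:3].T+T[:3,3])@np.array(s["tcp_rot"]).T+s["ee_pos"]
    W[d==0]=np.nan; return p,W
def chunk(p,W,xy,r=.04):
    m=(np.hypot(W[...,0]-xy[0],W[...,1]-xy[1])<r)&(p.max(-1)<70)&(W[...,2]>.018)&(W[...,2]<.06)
    n,l,st,_=cv2.connectedComponentsWithStats(m.astype(np.uint8))
    if n<2: return None
    w=W[l==1+st[1:,4].argmax()]; w=w[w[:,2]>np.median(w[:,2])-.006] ; c,wh,a=cv2.minAreaRect((w[:,:2]*1000).astype(np.float32))
    a=np.radians(a)+(0 if wh[0]>wh[1] else np.pi/2)
    return np.array(c)/1000,np.array(wh),a,np.median(w[:,2]),len(w)
E
python3 - <<'E'
from h import *
s=env.sense(); print(s["tcp_rot"],viewer.camera_info("wrist")["T_tool_cam"])
for c in("top","scene"):
    p,W=cloud(c)
    for xy in((.501,.079),(.499,-.094)): print(c,chunk(p,W,xy))
    m=(abs(W[...,1]+.011)<.012)&(W[...,2]>.14)&(W[...,0]>.71)&(W[...,0]<.77); print("pointer",m.sum(),np.round(np.nanpercentile(W[m],[5,50,95],axis=0),3).tolist() if m.any() else 0)
xy=(.499,-.09); R=best((*xy,.24),0); print(R)
env.reach((*xy,.24),R)
p,W=cloud("wrist","w1"); print(chunk(p,W,xy), [(r["at"],r["score"]) for r in tip_of("wrist","chunk_a_center")],env.sense()["t"])
E
```

```text
[[ 9.18401164e-01  3.95650479e-01  2.43764769e-06]
 [ 3.95650478e-01 -9.18401162e-01 -6.66843490e-05]
 [-2.41449562e-05  6.22074403e-05 -9.99999998e-01]] [[ 8.84764400e-04  9.60750158e-01  2.77413682e-01  7.80609909e-02]
 [ 9.99999590e-01 -9.03993834e-04 -5.85833332e-05  1.73505430e-03]
 [ 1.94496311e-04  2.77413620e-01 -9.60750564e-01 -1.69346027e-01]
 [ 0.00000000e+00  0.00000000e+00  0.00000000e+00  1.00000000e+00]]
top (array([0.50300958, 0.07874379]), array([24.56155777, 32.5747261 ]), np.float64(1.9654354547687163), np.float64(0.03217805509288929), 112)
top (array([ 0.4999946 , -0.09125978]), array([32.75754166, 24.95115662]), np.float64(1.0976180482716047), np.float64(0.03286391860700122), 110)
pointer 35 [[0.745, -0.013, 0.177], [0.758, -0.01, 0.181], [0.768, -0.006, 0.185]]
scene (array([0.50010495, 0.08127153]), array([27.31875801, 33.67333984]), np.float64(2.0302164155212163), np.float64(0.03180015941990222), 135)
scene (array([ 0.49723993, -0.0909975 ]), array([33.03553391, 28.65587616]), np.float64(1.1311908556585524), np.float64(0.031290155754517435), 126)
pointer 31 [[0.743, -0.012, 0.177], [0.76, -0.009, 0.18], [0.768, -0.002, 0.187]]
[[ 1.  0.  0.]
 [ 0. -1.  0.]
 [ 0.  0. -1.]]
(array([ 0.50120465, -0.09362302]), array([32.7675209 , 24.03289223]), np.float64(1.1138228508725188), np.float64(0.03301276520219569), 538) [([0.4996, 0.0795, 0.0204], 0.83), ([0.5053, -0.0946, 0.0062], 0.61)] 3.725
```

```bash
cat >> h.py <<'E'
BOWL=np.array([.4655,-.3285])
def clear(xy,yaw,drop,z=.014):
    R=best((*xy,.12),yaw); env.reach((*xy,.12),R); env.movel((*xy,z),R,.12)
    effector.grasp(20); env.pause(.1); env.movel((*xy,.19),R,.25); s=env.sense(); print("held",s["gripper_width"],s["grasp_force"])
    if s["gripper_width"]<.015: effector.release(); return False
    env.movel((*drop,.19),R,.3); env.movel((*drop,.055),R,.15); effector.release(); env.pause(.15); env.movel((*drop,.2),R,.25); return True
E
python3 - <<'E'
from h import *
print(clear((.500,-.0925),1.11,BOWL+[.0,.015]))
env.reach((.49,.06,.22),best((.49,.06,.22),0))
p,W=cloud("wrist","w2"); r=chunk(p,W,(.5015,.0795)); print(r)
if r: print(clear(r[0]-[.001,0],r[2],BOWL-[0,.015]))
s=env.sense(); print(s["t"],s["wrist_force"])
p,W=cloud("top","top1")
for n in("chunk_a_center","scrap_bowl","grip","lens_center","cupcake_center"): print(n,[(r["at"],r["score"]) for r in tip_of("top",n)])
E
```

```text
held 0.025984250594358597 19.96012576884823
True
(array([0.50288303, 0.07752753]), array([22.19885063, 33.26137924]), np.float64(1.921148184394648), np.float64(0.03299682235506847), 566)
held 0.025534819332087306 19.99014751127106
True
21.6583 [-0.22635386  0.22218369 -0.35147185]
chunk_a_center [([0.4534, -0.367, 0.0259], 0.44)]
scrap_bowl [([0.4674, -0.3277, -0.0003], 0.57), ([0.4918, 0.3297, 0.0124], 0.3)]
grip [([0.4931, 0.3304, 0.0144], 0.56)]
lens_center [([0.5924, 0.3244, 0.013], 0.86)]
cupcake_center [([0.6375, 0.0171, 0.0484], 0.97), ([0.4548, -0.3675, 0.0226], 0.46)]
```

View pics/top1.png

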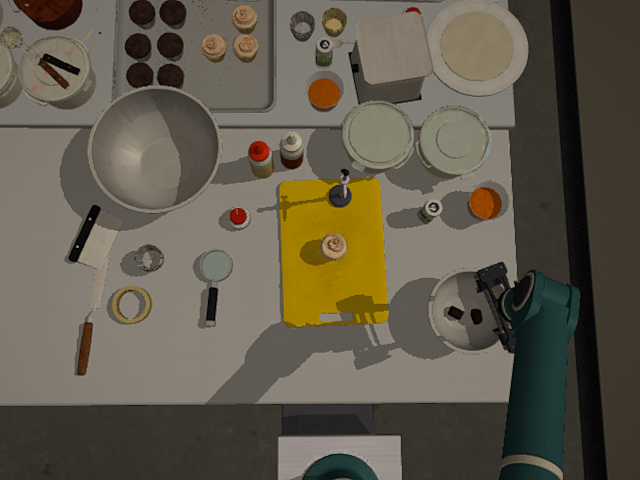

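```bash
cat > lens.py <<'E'
from h import *
def handle(p,W):
    m=(np.hypot(W[...,0]-.49,W[...,1]-.33)<.1)&(p.max(-1)<80)&(W[...,2]>.02)&(W[...,2]<.04)
    n,l,st,_=cv2.connectedComponentsWithStats(m.astype(np.uint8)); w=W[l==1+st[1:,4].argmax()]
    c,wh,a=cv2.minAreaRect((w[:,:2]*1000).astype(np.float32)); a=np.radians(a)+(0 if wh[0]>wh[1] else np.pi/2)
    a=(a+np.pi/2)%np.pi-np.pi/2
    return np.array(c)/1000,np.array(wh),a,np.median(w[:,2]),len(w)
E
python3 - <<'E'
from lens import *
for c in("top","scene"):
    p,W=cloud(c)
    m=(np.hypot(W[...,0]-.64,W[...,1]-.015)<.055)&(W[...,2]>.03)&(W[...,2]<.1); print(c,"cupcake",cv2.minEnclosingCircle((W[m][:,:2]*1000).astype(np.float32)),np.nanmax(W[m][:,2]),m.sum())
    print(handle(p,W))
env.reach((.47,.33,.24),best((.47,.33,.24),-.06))
p,W=cloud("wrist","w3"); print(handle(p,W))
for n in("grip","lens_center"): print(n,[(r["at"],r["score"]) for r in tip_of("wrist",n)])
s=env.sense(); print(s["t"],s["joint_positions"])
# wrist-lens-over-cupcake feasibility
for y in np.arange(-1.6,1.6,.4):
    g=np.array([.639,.015])-.1*np.array([np.cos(y),np.sin(y)]); print(round(y,1),[solver.inverse_kinematics((*g,.17),down(y+k)) is not None for k in(0,np.pi)])
E
```

```text
top cupcake ((636.8673706054688, 13.50468921661377), 36.376163482666016) 0.09230505377098663 575
(array([0.49022241, 0.33194635]), array([22.84184074, 87.07841492]), np.float64(-0.09557206309134614), np.float64(0.02766355039922197), 280)
scene cupcake ((633.5131225585938, 15.413962364196777), 37.06339645385742) 0.0852133966469526 635
(array([0.48047699, 0.33431125]), array([ 23.42126656, 105.17590332]), np.float64(-0.0991610721343914), np.float64(0.027799829342266547), 359)
(array([0.49112012, 0.3330307 ]), array([21.83611488, 86.2589035 ]), np.float64(-0.07520220970360292), np.float64(0.02803714801490151), 1265)
grip [([0.4874, 0.3312, 0.0221], 0.63)]
lens_center [([0.5952, 0.3234, 0.013], 0.83), ([0.4894, 0.339, -0.0012], 0.6)]
24.6083 [ 0.09268199  0.53800658 -1.03857611  1.71907536  0.49877163  1.17695618
  0.42600377]
-1.6 [True, True]
-1.2 [True, True]
-0.8 [True, True]
-0.4 [True, True]
-0.0 [True, True]
0.4 [True, True]
0.8 [True, True]
1.2 [True, True]
```

View pics/w3.png

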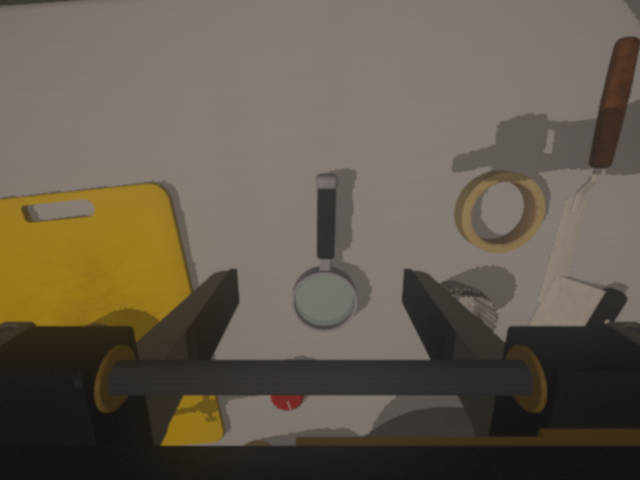

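```bash
python3 - <<'E'
from lens import *
g=np.array([.499,.332]); R=best((*g,.1),-.075)
env.reach((*g,.09),R); env.movel((*g,.004),R,.1); effector.grasp(60); env.pause(.2)
env.movel((*g,.06),R,.08); env.movel((*g,.25),R,.2); s=env.sense(); print(s["gripper_width"],s["grasp_force"],s["wrist_force"])
off=np.array([.5955,.3243])-g
env.movel((*(np.array([.637,.015])-off),.25),R,.15)
s=env.sense(); print(s["t"],s["ee_pos"])
for c in("top","scene"):
    p,W=cloud(c,"held_"+c); t=[(r["at"],r["score"]) for r in tip_of(c,"lens_center")]; print(c,t,[(r["at"],r["score"]) for r in tip_of(c,"pointer_tip")])
E
```

```text
0.021480001288718385 59.99889850616455 [ 0.30390863 -0.50052729 -1.35609075]
31.7167 [0.54039365 0.02349767 0.25007278]
top [([0.6359, 0.0132, 0.2589], 0.85)] [([0.633, 0.0145, 0.2611], 0.55), ([0.7412, -0.0153, 0.1754], 0.49), ([0.783, -0.0102, 0.0111], 0.47)]
scene [([0.6349, 0.0115, 0.2605], 0.59), ([0.467, -0.3299, 0.0023], 0.42)] [([0.7404, -0.0083, 0.1753], 0.45), ([0.4608, -0.311, 0.0008], 0.39), ([0.6361, 0.0156, 0.2574], 0.2)]
```

View pics/held_scene.png

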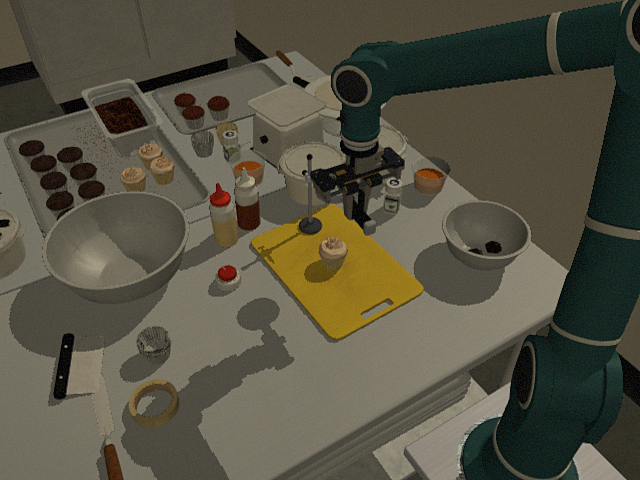

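```bash
python3 - <<'E'
import cv2,numpy as np
a=cv2.imread("pics/held_scene.png")[130:270,260:420]; b=cv2.imread("pics/held_top.png")[170:330,260:420]
cv2.imwrite("pics/crop1.png",np.hstack([cv2.resize(a,(400,350),interpolation=2),cv2.resize(b,(350,350),interpolation=2)]))
E
```

```text
(no output)
```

View pics/crop1.png

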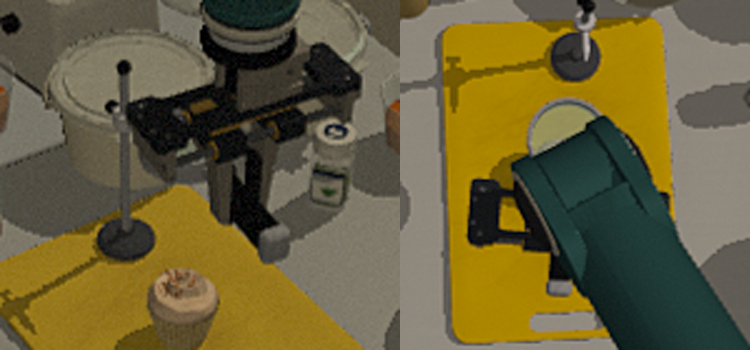

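```bash
python3 - <<'E'
from lens import *
x,y,_=env.sense()["ee_pos"]
env.movel((x+.001,y+.001,.1705),None,.06); env.pause(.6)
for c in("top","scene","wrist"):
    p,W=cloud(c,"fin_"+c)
    for n in("lens_center","pointer_tip","cupcake_center"): print(c,n,[(r["at"],r["score"]) for r in tip_of(c,n)][:2])
    m=(np.hypot(W[...,0]-.637,W[...,1]-.015)<.05)&(W[...,2]>.15)&(W[...,2]<.22)&(W[...,0]>.62); w=W[m]
    if len(w)>30:
        A=np.c_[w[:,:2]-[.637,.015],np.ones(len(w))]; print("lens plane slope/height",np.linalg.lstsq(A,w[:,2],rcond=None)[0],len(w))
    m=(abs(W[...,1]+.011)<.01)&(W[...,2]>.16)&(W[...,2]<.2)&(W[...,0]>.735)&(W[...,0]<.765); 
    if m.any(): print("pointer z",np.nanpercentile(W[m][:,2],[10,50,90]),m.sum())
s=env.sense(); print(s["t"],s["ee_pos"],s["grasp_force"],s["wrist_force"],s["moment"])
E
```

```text
top lens_center [([0.6345, 0.0138, 0.1782], 0.9)]
top pointer_tip [([0.7435, -0.013, 0.1774], 0.61)]
top cupcake_center []
lens plane slope/height [0.09482603 0.02522817 0.18054536] 475
pointer z [0.17604396 0.18090908 0.18461266] 28
scene lens_center [([0.64, 0.0122, 0.1796], 0.58), ([0.7856, -0.01, 0.1804], 0.54)]
scene pointer_tip [([0.7353, -0.0083, 0.1763], 0.41)]
scene cupcake_center [([0.6335, 0.0107, 0.0476], 0.6), ([0.5326, 0.0256, 0.1828], 0.38)]
pointer z [0.17751069 0.17915315 0.18436315] 21
wrist lens_center [([0.6375, 0.0174, 0.1762], 0.69)]
wrist pointer_tip [([0.7252, 0.2656, -0.0036], 0.38)]
wrist cupcake_center []
lens plane slope/height [-0.00717297  0.00100694  0.18026071] 1994
34.6917 [0.54146625 0.02388427 0.1704817 ] 59.99893248081207 [-0.37354204  0.16373724 -1.88795981] [ 0.04050806 -0.14733742  0.02021297]
```

View pics/fin_wrist.png

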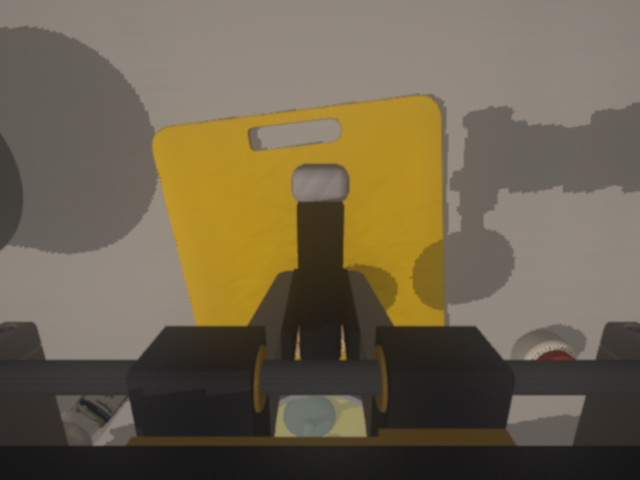

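View pics/fin_top.png

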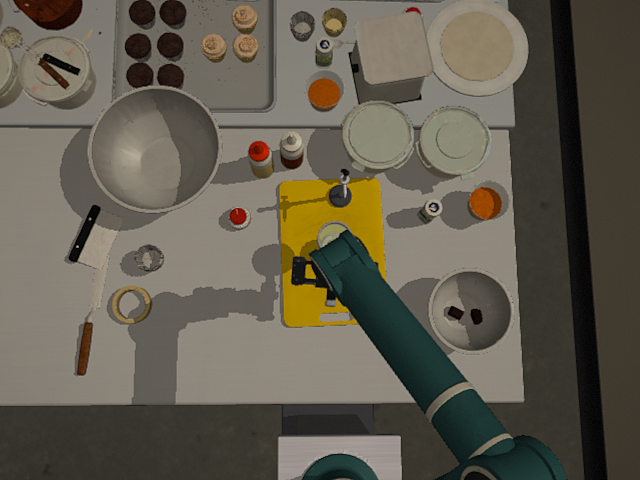

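```bash
python3 -c "
from h import *
env.pause(.3); print(workorder.finish_job())"
```

```text
the job is handed in; nothing more can be done
None
```

I handed the job in: both chunks are in the small bowl, and the lens is held steady and level over the cupcake, within a few millimetres of its axis and the pointer's height by my measurements. No verdict came back.

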